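Push the parts bin between the wire reels to its stop

TASK

Put the loose blue parts bin back in its parking place: push it along the bench, label side last, through the narrow gap between the two bolted-down wire reels until it rests square against the aluminium stop behind them. Only push it, never lift or tip it, and leave the tape roll, the screwdriver and the jar where they are.

Things in the scene. Friction and masses are not known exactly. Their poses are not given: they have to be found in the camera images.
- bin: Loose blue small-parts bin packed with grey, orange and green modules (one rigid piece, 0.25 to 0.5 kg), flat on the bench. 85 mm along its x, 90 mm along its y, 50 mm high (42 mm at the label side). Origin: centre of its underside. +x face leads and ends against the stop. Starts 165 to 205 mm before the gap's middle, up to 30 mm aside, turned up to 0.35 rad.
- station: Fixed station: two upright wire reels (90 mm diameter, 50 mm high plus a 5 mm bolt; one red with white flanges, one green with black) and a stop rail behind them. Origin: on the bench midway between the reels; x: direction to push; z: up. Reel centres at y = +93.5 mm (red) and -93.5 mm (green); the gap is 97 mm. Fixed in a run, placed anew in each.
- tape_roll: Black roll of insulating tape lying flat, 64 mm diameter, 19 mm high, loose. Origin: centre of its underside. To be left alone.
- screwdriver: Screwdriver with an orange handle lying on the bench along its own x, loose, about 200 mm long, beyond the stop. Origin: near the middle of its length, underneath. To be left alone.
- pin_jar: Small closed jar with a white cap, 48 mm diameter, 60 mm high, loose, standing. Origin: centre of its underside. To be left alone.
- bin_label (a point): Middle of the bin's upright label face (white label), its -x face: the face to push on. 42.5 mm from the bin's origin, 18 mm above the bench.
- stop (a point): Bottom middle of the aluminium stop rail's face, 105 mm along the station's x from its origin. The rail is straight, 160 mm along the station's y, 30 mm high, 12 mm thick, with a flat foot to 33 mm behind its face.
- parked (a point): Where the parked bin's origin belongs: on the bench, 62.5 mm along the station's x, in a yellow painted outline. The bin's axes then lie along the station's, and its label face is 20 mm past the reels' centre line.
There are look-alikes about, which are no part of the job. What is shaped like the bin but yellow is not meant.

How it is judged:
By the outcome, as a careful person would: the job done as asked, in the order asked, and still so for the second after the job is handed in, with the robot touching nothing.
It also fails if it takes over 64 s, if anything falls off the work surface, if the arm or the gripper's body presses on something with over 40 N, if the wrist force passes 120 N, or if a joint passes its speed limit or range.

ROBOT

A 6-joint arm with a two-finger parallel gripper is mounted at the origin on the work surface. World frame = base frame: x ahead of the robot, y to its left, z up, the work surface at z = 0. Lengths are in m, angles in degrees, forces in N, time in s.
With the tool pointing down it reaches from about 0.25 to 0.725 m from the base axis. Payload 9.7 kg.
Tool frame: the origin (TCP) lies on the centre line of the jaws, within the pads' length; the fingertips stand 11 mm ahead of it and the grasp point (between the pads) lies 8 mm behind it; z points along the fingers, y is the line along which they close (so a half turn about z gives the same grasp; the last joint's range is limited). The gripper opens to 85 mm and grips with 20 to 120 N. Pads are 22 mm wide; open, the fingers measure 114 mm over their backs; the gripper's body (76 mm by 85 mm) begins 54 mm behind the grasp point. The pads swing forward as they close: fully open they stand 13 mm farther back than shut.
Start: joints at [-70.474, 4.979, 10.078, 95.1, 0, 90], TCP at [0.184, -0.518, 0.242] pointing down, gripper open.
Joint ranges: [-179.16, 179.16], [-48.56, 103.87], [-65.8, 70.77], [-126.05, 130.52], [-82.76, 87.17], [-180, 180]. Speed limits (degrees/s): [127.2, 127.2, 147.25, 180, 180, 180].

INTERFACE

Orientations are given as [roll, pitch, yaw] about the fixed x, y, z axes, in that order (R = Rz(yaw) Ry(pitch) Rx(roll)).
In Python, from station import env gives the robot as it stands. The module is installed in compiled form; this text tells all that it offers.
- The arm moves only by the tool servo_tool, never from a script. Its argument "moves" is a list of rows, each an object of numbers: "grip": the gripper command: -1 is fully open, 1 is shut, values between are in proportion; "dx", "dy", "dz": the shift along the tool's x, y, z in units of 500 mm (1.0 is 500 mm); "turn": the turn about the tool's z in units of pi rad (1.0 is pi rad). A call has 1 to 20 rows; each row is the pose to reach, as a shift and turn from the pose commanded when the call began, along the tool's axes at that moment, turning the shorter way round; what a row does not reach only later rows make up. A row lasts 1/10 s, in which the tool goes at most 50 mm and 8.59 degrees, less where a joint would pass 70% of its speed; a pose out of reach is approached as far as the arm can. A call with a number of a shift or a turn outside -1 to 1 is refused whole. A call with a gripper value outside its range is refused whole. The fingers move at their own pace and stop on an object; "newtons" is the grip in N (left out, the last holds). Time passes only in rows, so rows that repeat a pose let the fingers close. It gives the time, the measured TCP pose, the force, the opening and the grip force at its end, in the units of the state.
- env.get_obs(): the state, without advancing time (a new reading comes with each control period).
- env.snapshot(name): name is "side" or "top"; returns a dict with "img" (420x560x3 uint8, blue, green, red), "K" (3x3 intrinsics, pixels), "position" and "attitude" of the camera in the world. Camera axes: x right, y down, z forward; pixel columns grow to the right and rows downward; lengths in m; the calibration is good to about 2 mm. A picture is of the moment at which its call begins. There is no depth.
- env.close_job(): hands the job in; it is judged then, once.
The state is a dict: "time": time; "qpos": joint angles; "joint_velocities": joint speeds; "joint_efforts": joint torques, N m; "tool_pos": TCP position; "ee_rot": TCP orientation; "force": force on the tool from outside, world axes, zero at the start; "moment": the same for the moment, N m; "finger_gap": opening from 0.0 (shut) to 1.0 (fully open); "gripper_force": force on a finger pad.
Only numpy, scipy, OpenCV 4.12 (cv2) and the standard library are available. Lean on these libraries where they do the work, as an engineer would, in place of code of your own. Each camera call takes 0.05 s, during which the arm holds its last target. There are 200 camera calls.

## Working session

There is one attempt and no reset: what is moved stays moved. The work goes in short steps, Python scripts to look and compute and a tool call to move; the robot and the scene stay as the last step left them, time stands still between calls to the robot, and variables do not carry over. Pictures are saved under pics/ and viewed, at most 10 in all, crops included, and the job is handed in when it is done.

Besides the shell and the picture viewer there is one more tool, called after "Emit:" as name(argument=value, ...) on one line, values as JSON. servo_tool: Moves the arm, as the interface text tells. Shifts and turns lie within -1 to 1; 1 stands for 500 mm of shift or pi rad of turn. Its arguments: {"type":"object","properties":{"moves":{"type":"array","items":{"type":"object","properties":{"grip":{"type":"number"},"dx":{"type":"number"},"dy":{"type":"number"},"dz":{"type":"number"},"turn":{"type":"number"}}}},"newtons":{"type":"number"}},"required":["moves"]}

```bash
mkdir -p pics; cat > h.py <<'E'
import numpy as np, cv2
from station import env
from scipy.spatial.transform import Rotation as R
def rot(a):
    a=np.array(a,float)
    return a if a.shape==(3,3) else R.from_euler('xyz',a,degrees=True).as_matrix()
def snap(n,f=None):
    s=env.snapshot(n)
    if f: cv2.imwrite('pics/'+f,s['img'])
    return s
def ray(s,uv,z=0.):
    uv=np.atleast_2d(np.array(uv,float)); A=rot(s['attitude']); p=np.array(s['position'])
    d=(A@np.linalg.inv(s['K'])@np.c_[uv,np.ones(len(uv))].T).T
    return p+d*((z-p[2])/d[:,2])[:,None]
def proj(s,P):
    P=np.atleast_2d(P); c=(P-np.array(s['position']))@rot(s['attitude']); q=c@np.array(s['K']).T
    return q[:,:2]/q[:,2:]
E
python3 - <<'E'
from h import *
for n in('top','side'):
    s=snap(n,n+'0.png'); print(n,s['position'],s['attitude'],s['K'])
o=env.get_obs(); print(o)
E
```

```text
top [0.53862007 0.00368838 1.02324305] [-175.05369286   -0.29695207  -89.33530752] [[473.72529091   0.         273.57427245]
 [  0.         473.72529091 210.04040373]
 [  0.           0.           1.        ]]
side [0.47392145 0.53081398 0.66210295] [-138.25305673   -0.71275325 -162.9363778 ] [[464.92413102   0.         280.54734631]
 [  0.         464.92413102 216.76217   ]
 [  0.           0.           1.        ]]
{'time': 0.1, 'qpos': array([-7.04715512e+01,  5.00696172e+00,  1.00394680e+01,  9.50968865e+01,
       -5.52891507e-04,  9.00014225e+01]), 'joint_velocities': array([-0.04106181, -0.06563335,  0.01898448,  0.06474692, -0.0061123 ,
       -0.07844285]), 'joint_efforts': array([ 2.15525230e-03, -5.21563697e+01,  4.65652728e+01,  1.59517938e-02,
        6.22091170e-05,  1.57458823e-05]), 'tool_pos': array([ 0.18379129, -0.51820066,  0.24166765]), 'ee_rot': array([-1.79935620e+02,  5.54489562e-04,  1.95270269e+01]), 'force': array([-1.19566397, -0.12353577,  0.48235763]), 'moment': array([-0.01412788,  0.02560536, -0.0341757 ]), 'gripper_force': 0.0, 'finger_gap': 0.9998440147970817}
```

View pics/top0.png

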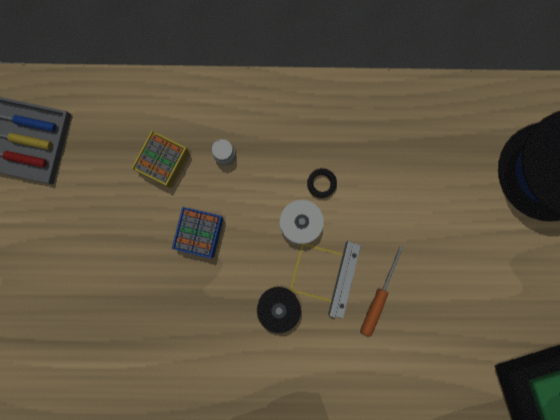

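View pics/side0.png

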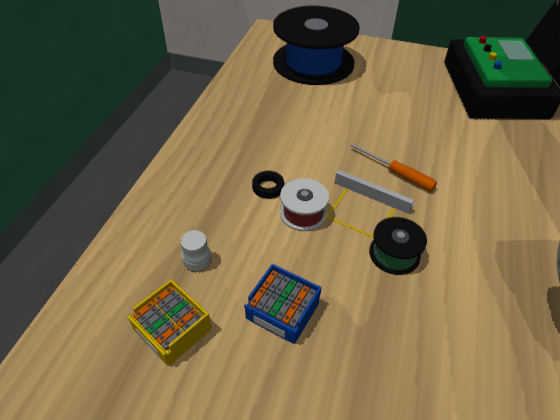

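The top view shows these look-alikes for the bin:
- Yellow bin at (160,158).
- Blue bin at (198,233).
- Big reel with a blue core at (545,170).
- Blue screwdriver in the tray at (33,123).

I choose the blue bin at (198,233), side view (284,302). The red/white reel is at (302,222), the green/black reel at (279,310), the stop at (345,280), the tape at (322,183) and the jar at (223,152).

```bash
cat > m.py <<'E'
from h import *
def bin_hull(s,win):
    x0,y0,x1,y1=win; im=s['img'][y0:y1,x0:x1]; hsv=cv2.cvtColor(im,cv2.COLOR_BGR2HSV)
    m=cv2.inRange(hsv,(105,120,40),(125,255,255))
    m=cv2.morphologyEx(m,cv2.MORPH_CLOSE,np.ones((3,3)))
    c=max(cv2.findContours(m,0,1)[0],key=lambda c:cv2.contourArea(cv2.convexHull(c)))
    return cv2.convexHull(c)[:,0]+[x0,y0]
E
python3 - <<'E'
from m import *
t=snap('top'); s=snap('side')
# reels: white top flange, black top flange
g=cv2.cvtColor(t['img'],cv2.COLOR_BGR2GRAY)
for nm,(u,v),inv in(('red',(302,222),0),('green',(279,310),1)):
    w=g[v-32:v+32,u-32:u+32]
    m=(w<60).astype('uint8') if inv else (w>125).astype('uint8')
    c=max(cv2.findContours(cv2.morphologyEx(m,2,np.ones((3,3))),0,1)[0],key=cv2.contourArea)
    (a,b),r=cv2.minEnclosingCircle(c); e=cv2.fitEllipse(c)
    print(nm,(a+u-32,b+v-32),r,e[1],ray(t,(e[0][0]+u-32,e[0][1]+v-32),.05)[0])
# stop top
hsv=cv2.cvtColor(t['img'],cv2.COLOR_BGR2HSV); w=(hsv[230:330,325:370,1]<60)&(hsv[230:330,325:370,2]>110)
c=max(cv2.findContours(w.astype('uint8'),0,1)[0],key=cv2.contourArea)
b=cv2.boxPoints(cv2.minAreaRect(c))+[325,230]; print('rail',b.round(1).tolist(),ray(t,b,.02).round(4).tolist())
for n,S,win in(('top',t,(165,200,235,270)),('side',s,(235,255,335,350))):
    h=bin_hull(S,win); p=cv2.approxPolyDP(h,2,True)[:,0]
    print(n,p.tolist(),ray(S,p,.05).round(4).tolist())
def crop(S,x,y,w,h): return cv2.resize(S['img'][y:y+h,x:x+w],(400,400),interpolation=cv2.INTER_CUBIC)
cv2.imwrite('pics/c1.png',np.hstack([crop(t,160,195,80,80),crop(s,235,255,100,100)]))
E
```

```text
red (301.1071434020996, 221.0) 21.4829158782959 (40.82756805419922, 42.09446716308594) [ 0.6010508  -0.05757142  0.05      ]
green (279.6074752807617, 310.2149543762207) 24.13705825805664 (43.43609619140625, 46.97611618041992) [ 0.41934321 -0.0130293   0.05      ]
rail [[329.8, 315.0], [347.9, 241.5], [361.0, 244.7], [342.9, 318.2]] [[0.4071, -0.1203, 0.02], [0.5606, -0.1584, 0.02], [0.5541, -0.1862, 0.02], [0.4008, -0.1477, 0.02]]
top [[183, 208], [221, 217], [211, 257], [173, 247]] [[0.6249, 0.1863, 0.05], [0.6072, 0.1077, 0.05], [0.5251, 0.1263, 0.05], [0.5445, 0.2045, 0.05]]
side [[271, 265], [320, 287], [318, 303], [295, 342], [246, 317], [244, 305]] [[0.611, 0.1108, 0.05], [0.5254, 0.1278, 0.05], [0.5214, 0.1566, 0.05], [0.5372, 0.2285, 0.05], [0.6173, 0.2117, 0.05], [0.6271, 0.1935, 0.05]]
```

View pics/c1.png

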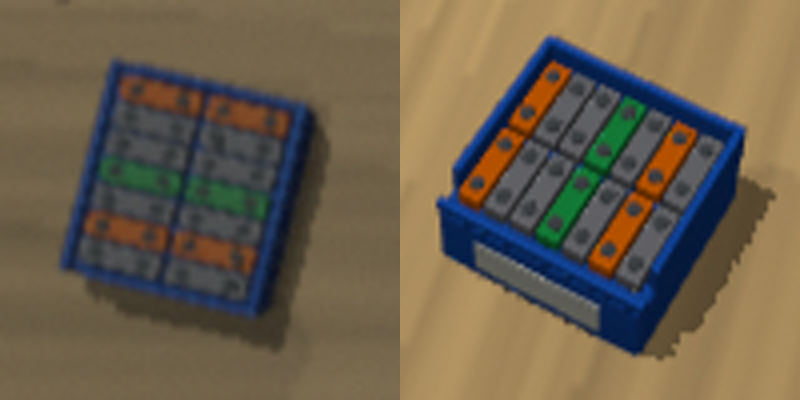

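The crop confirms the blue bin. Its white label is on the left in the top view, facing world +y (side view (268,325)), so it already points roughly down the push direction.

- **Station:** origin about (0.510, -0.035), push heading about -103.8°.
- **Bin:** 203 mm before the gap, about 18 mm to +y, turned about 1°.
- **Plan:** push the label face with two half-open fingertips, moving diagonally at first.

Emit:
servo_tool(moves=[{"dx":0.64,"dy":-0.576,"dz":0,"turn":-0.16,"grip":-0.18},{"dx":0.64,"dy":-0.576,"dz":0,"turn":-0.16,"grip":-0.18},{"dx":0.64,"dy":-0.576,"dz":0,"turn":-0.16,"grip":-0.18},{"dx":0.64,"dy":-0.576,"dz":0,"turn":-0.16,"grip":-0.18},{"dx":0.64,"dy":-0.576,"dz":0,"turn":-0.16,"grip":-0.18},{"dx":0.64,"dy":-0.576,"dz":0,"turn":-0.16,"grip":-0.18},{"dx":0.64,"dy":-0.576,"dz":0,"turn":-0.16,"grip":-0.18},{"dx":0.64,"dy":-0.576,"dz":0,"turn":-0.16,"grip":-0.18},{"dx":0.64,"dy":-0.576,"dz":0,"turn":-0.16,"grip":-0.18},{"dx":0.64,"dy":-0.576,"dz":0,"turn":-0.16,"grip":-0.18}])

```text
time: 1.2
tool_pos: [0.3903, -0.1372, 0.2421]
ee_rot: [-180.0, -0.0, 48.6]
force: [0.3, -0.4, 0.2]
finger_gap: 0.589
gripper_force: 0.0
```

```bash
cat > go.py <<'E'
from h import *
O=np.array([.5102,-.0353]); X=np.array([-.2383,-.9712]); Y=np.array([.9712,-.2383])
def st(p): d=np.array(p)[...,:2]-O; return np.stack([d@X,d@Y],-1)
def goal(xs,ys,z,yaw=76.2):
    o=env.get_obs(); A=rot(o['ee_rot']); p=np.array(o['tool_pos'])
    w=np.r_[O+xs*X+ys*Y,z]; d=A.T@(w-p)
    print('t',o['time'],'at',p.round(4),o['ee_rot'].round(2),'st',st(p).round(4),'force',o['force'].round(1))
    print('q',o['qpos'].round(1),'d units',(d/.5).round(4),'turn',round(-((yaw-o['ee_rot'][2]+180)%360-180)/180,4))
E
python3 -c "
from go import *
goal(-.295,.018,.20)"
```

```text
t 1.2 at [ 0.3903 -0.1372  0.2421] [-1.7998e+02 -3.0000e-02  4.8590e+01] st [ 0.1275 -0.0922] force [ 0.3 -0.4  0.2]
q [-19.4 -13.5  -7.3  96.2   0.  112. ] d units [ 0.8508 -0.1966  0.0847] turn -0.1534
```

Emit:
servo_tool(moves=[{"dx":0.85,"dy":-0.197,"dz":0.08,"turn":-0.153,"grip":-0.18},{"dx":0.85,"dy":-0.197,"dz":0.08,"turn":-0.153,"grip":-0.18},{"dx":0.85,"dy":-0.197,"dz":0.08,"turn":-0.153,"grip":-0.18},{"dx":0.85,"dy":-0.197,"dz":0.08,"turn":-0.153,"grip":-0.18},{"dx":0.85,"dy":-0.197,"dz":0.08,"turn":-0.153,"grip":-0.18},{"dx":0.85,"dy":-0.197,"dz":0.08,"turn":-0.153,"grip":-0.18},{"dx":0.85,"dy":-0.197,"dz":0.08,"turn":-0.153,"grip":-0.18},{"dx":0.85,"dy":-0.197,"dz":0.08,"turn":-0.153,"grip":-0.18},{"dx":0.85,"dy":-0.197,"dz":0.08,"turn":-0.153,"grip":-0.18},{"dx":0.85,"dy":-0.197,"dz":0.08,"turn":-0.153,"grip":-0.18},{"dx":0.85,"dy":-0.197,"dz":0.08,"turn":-0.153,"grip":-0.18}])

```text
time: 2.3
tool_pos: [0.5983, 0.2427, 0.2011]
ee_rot: [-179.9, 0.1, 75.9]
force: [-1.4, 0.1, -0.0]
finger_gap: 0.591
gripper_force: 0.0
```

```bash
python3 -c "
from go import *
goal(-.295,.018,.024)
print(st(ray(snap('side'),[[246,317],[295,342]],0)).round(4))"
```

```text
t 2.3 at [0.5983 0.2427 0.2011] [-1.7991e+02  8.0000e-02  7.5900e+01] st [-0.291   0.0194] force [-1.4  0.1 -0. ]
q [ 22.1  18.   20.7  92.8  -0.  126.2] d units [ 0.0085 -0.0022  0.3541] turn -0.0017
[[-0.2429  0.0628]
 [-0.2399 -0.0257]]
```

Emit:
servo_tool(moves=[{"dx":0.008,"dy":-0.002,"dz":0.1,"turn":-0.002,"grip":-0.18},{"dx":0.008,"dy":-0.002,"dz":0.2,"turn":-0.002,"grip":-0.18},{"dx":0.008,"dy":-0.002,"dz":0.28,"turn":-0.002,"grip":-0.18},{"dx":0.008,"dy":-0.002,"dz":0.33,"turn":-0.002,"grip":-0.18},{"dx":0.008,"dy":-0.002,"dz":0.354,"turn":-0.002,"grip":-0.18},{"dx":0.008,"dy":-0.002,"dz":0.354,"turn":-0.002,"grip":-0.18},{"dx":0.008,"dy":-0.002,"dz":0.354,"turn":-0.002,"grip":-0.18}])

```text
time: 3.05
tool_pos: [0.599, 0.2468, 0.0274]
ee_rot: [179.9, -0.1, 76.2]
force: [0.0, -0.5, -0.1]
finger_gap: 0.586
gripper_force: 0.0
```

```bash
python3 -c "
from go import *
goal(-.17,.006,.024)
snap('side','s2.png')"
```

```text
t 3.05 at [0.599  0.2468 0.0274] [ 1.7989e+02 -8.0000e-02  7.6180e+01] st [-0.2951  0.019 ] force [ 0.  -0.5 -0.1]
q [ 22.4  19.3   3.   73.6  -0.  126.2] d units [-0.2502 -0.0259  0.0063] turn -0.0001
```

View pics/s2.png

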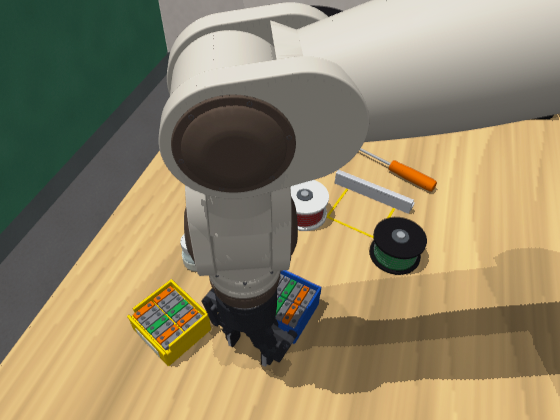

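The arm hides most of the view, but the fingers at about (240,335) stand behind the bin's label face (bin now seen at (300,300)). They are clear of the yellow bin at (170,320). I'll start the diagonal push.

Emit:
servo_tool(moves=[{"dx":-0.03,"dy":0,"dz":0.004,"grip":-0.18},{"dx":-0.06,"dy":0,"dz":0.004,"grip":-0.18},{"dx":-0.08,"dy":0,"dz":0.004,"grip":-0.18},{"dx":-0.09,"dy":0,"dz":0.004,"grip":-0.18},{"dx":-0.103,"dy":-0.001,"dz":0.004,"grip":-0.18},{"dx":-0.116,"dy":-0.003,"dz":0.004,"grip":-0.18},{"dx":-0.129,"dy":-0.005,"dz":0.004,"grip":-0.18},{"dx":-0.142,"dy":-0.007,"dz":0.004,"grip":-0.18},{"dx":-0.155,"dy":-0.009,"dz":0.004,"grip":-0.18},{"dx":-0.168,"dy":-0.011,"dz":0.004,"grip":-0.18},{"dx":-0.181,"dy":-0.013,"dz":0.004,"grip":-0.18},{"dx":-0.194,"dy":-0.015,"dz":0.004,"grip":-0.18},{"dx":-0.207,"dy":-0.017,"dz":0.004,"grip":-0.18},{"dx":-0.22,"dy":-0.019,"dz":0.004,"grip":-0.18},{"dx":-0.22,"dy":-0.019,"dz":0.004,"grip":-0.18}])

```text
$.moves[0]: bad value
```

```bash
python3 - <<'E'
from go import *
goal(-.17,.006,.024)
a=snap('side','s3.png'); b=snap('top','t3.png')
cv2.imwrite('pics/j3.png',np.vstack([cv2.resize(b['img'][180:350,150:370],(776,300*2))[:300],]) if 0 else cv2.resize(np.hstack([b['img'][150:360,140:420],a['img'][190:400,200:480]]),(800,300)))
E
```

```text
t 3.1 at [0.5993 0.2471 0.0278] [ 1.7985e+02 -1.1000e-01  7.6190e+01] st [-0.2955  0.0193] force [0.3 0.6 0.5]
q [ 22.4  19.3   3.   73.6  -0.  126.2] d units [-0.2509 -0.0264  0.007 ] turn -0.0
```

View pics/j3.png

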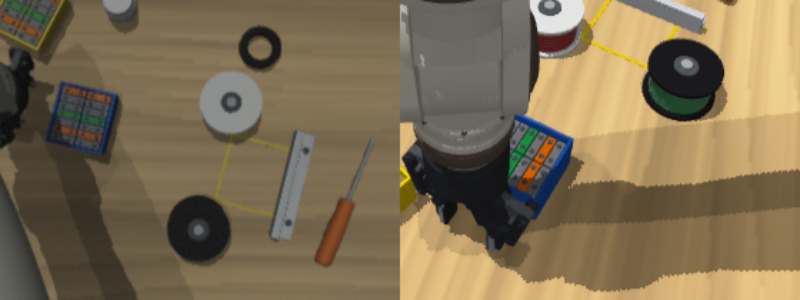

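The call was refused, probably because a row needs "turn". Nothing moved: the bin is still in place at (83,118) in the left panel, and the fingers are behind it. I'll resend with the turn included.

Emit:
servo_tool(moves=[{"dx":-0.03,"dy":0,"dz":0.004,"turn":0,"grip":-0.18},{"dx":-0.06,"dy":0,"dz":0.004,"turn":0,"grip":-0.18},{"dx":-0.08,"dy":0,"dz":0.004,"turn":0,"grip":-0.18},{"dx":-0.09,"dy":0,"dz":0.004,"turn":0,"grip":-0.18},{"dx":-0.103,"dy":-0.001,"dz":0.004,"turn":0,"grip":-0.18},{"dx":-0.116,"dy":-0.003,"dz":0.004,"turn":0,"grip":-0.18},{"dx":-0.129,"dy":-0.005,"dz":0.004,"turn":0,"grip":-0.18},{"dx":-0.142,"dy":-0.007,"dz":0.004,"turn":0,"grip":-0.18},{"dx":-0.155,"dy":-0.009,"dz":0.004,"turn":0,"grip":-0.18},{"dx":-0.168,"dy":-0.011,"dz":0.004,"turn":0,"grip":-0.18},{"dx":-0.181,"dy":-0.013,"dz":0.004,"turn":0,"grip":-0.18},{"dx":-0.194,"dy":-0.015,"dz":0.004,"turn":0,"grip":-0.18},{"dx":-0.207,"dy":-0.017,"dz":0.004,"turn":0,"grip":-0.18},{"dx":-0.22,"dy":-0.019,"dz":0.004,"turn":0,"grip":-0.18},{"dx":-0.22,"dy":-0.019,"dz":0.004,"turn":0,"grip":-0.18}])

```text
time: 4.7
tool_pos: [0.5623, 0.1414, 0.0232]
ee_rot: [-180.0, 0.1, 76.2]
force: [0.2, -0.8, -0.6]
finger_gap: 0.589
gripper_force: 0.0
```

```bash
cat > look.py <<'E'
from go import *; from m import *
import sys
goal(-.17,0,.024)
a=snap('side'); b=snap('top')
cv2.imwrite('pics/'+sys.argv[1],cv2.resize(np.hstack([b['img'][150:360,140:420],a['img'][150:360,220:500]]),(800,300)))
h=bin_hull(b,(165,200,345,330)); p=cv2.approxPolyDP(h,2.5,True)[:,0]
print('top',p.tolist(),st(ray(b,p,.05)).round(4).tolist())
h=bin_hull(a,(235,150,430,370)); p=cv2.approxPolyDP(h,2.5,True)[:,0]
print('side',p.tolist(),st(ray(a,p,.05)).round(4).tolist())
E
python3 look.py j4.png
```

```text
t 4.7 at [0.5623 0.1414 0.0232] [-1.7998e+02  6.0000e-02  7.6180e+01] st [-0.184   0.0085] force [ 0.2 -0.8 -0.6]
q [ 14.1  10.6  -8.1  71.4  -0.  118. ] d units [-0.028  -0.0169 -0.0016] turn -0.0001
top [[216, 222], [254, 231], [244, 270], [213, 263]] [[-0.1692, 0.0476], [-0.0889, 0.0492], [-0.0885, -0.0328], [-0.1534, -0.0348]]
side [[325, 248], [346, 258], [342, 277], [324, 253]] [[-0.0895, 0.0044], [-0.09, -0.0345], [-0.1272, -0.0452], [-0.0996, 0.0011]]
```

View pics/j4.png

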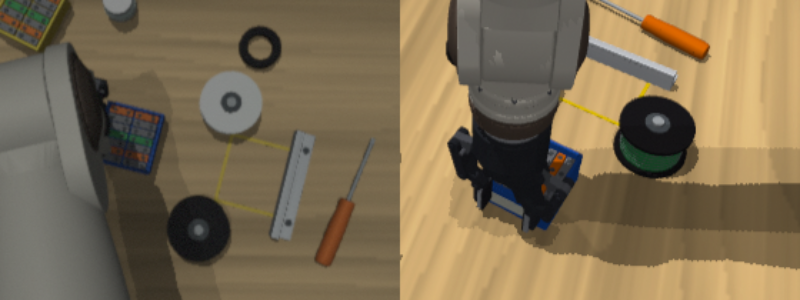

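Lead corners are at (254,231) and (244,270) in the top view. The bin centre is at y about +8 mm and followed the tool without slipping; the angle is within 0.5°. I'll continue the diagonal up to the gap mouth.

Emit:
servo_tool(moves=[{"dx":-0.013,"dy":-0.002,"dz":0,"turn":0,"grip":-0.18},{"dx":-0.026,"dy":-0.004,"dz":0,"turn":0,"grip":-0.18},{"dx":-0.039,"dy":-0.006,"dz":0,"turn":0,"grip":-0.18},{"dx":-0.052,"dy":-0.008,"dz":0,"turn":0,"grip":-0.18},{"dx":-0.065,"dy":-0.01,"dz":0,"turn":0,"grip":-0.18},{"dx":-0.078,"dy":-0.012,"dz":0,"turn":0,"grip":-0.18},{"dx":-0.091,"dy":-0.014,"dz":0,"turn":0,"grip":-0.18},{"dx":-0.104,"dy":-0.016,"dz":0,"turn":0,"grip":-0.18},{"dx":-0.117,"dy":-0.017,"dz":0,"turn":0,"grip":-0.18},{"dx":-0.117,"dy":-0.017,"dz":0,"turn":0,"grip":-0.18}])

```text
time: 5.8
tool_pos: [0.5403, 0.0868, 0.0234]
ee_rot: [180.0, 0.0, 76.2]
force: [0.0, 0.1, 0.1]
finger_gap: 0.588
gripper_force: 0.0
```

```bash
python3 look.py j5.png
```

```text
t 5.8 at [0.5403 0.0868 0.0234] [1.7999e+02 3.0000e-02 7.6180e+01] st [-0.1258  0.0002] force [0.  0.1 0.1]
q [  9.1   6.2 -12.9  70.9  -0.  113. ] d units [ 0.0885 -0.0004 -0.0012] turn -0.0001
top [[252, 234], [280, 241], [269, 282], [251, 277]] [[-0.0913, 0.0423], [-0.0321, 0.0427], [-0.0331, -0.0435], [-0.0711, -0.0429]]
side [[347, 228], [365, 237], [362, 249], [347, 233]] [[-0.0305, -0.008], [-0.0328, -0.043], [-0.0592, -0.0492], [-0.0408, -0.0129]]
```

View pics/j5.png

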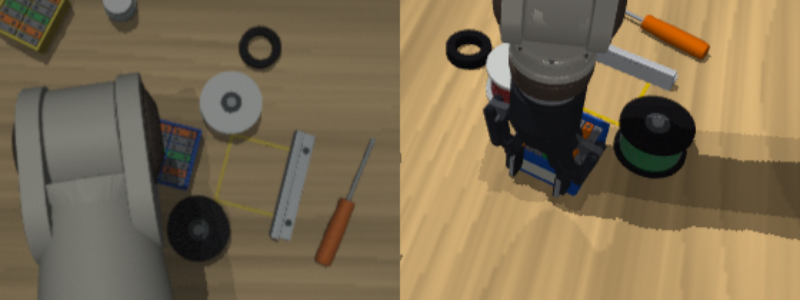

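Lead corners at (280,241) and (269,282) give a centre within 0.5 mm of the gap axis and an angle under 1°. I'll push straight into the gap, watching the force.

Emit:
servo_tool(moves=[{"dx":-0.011,"dy":0,"dz":0,"turn":0,"grip":-0.18},{"dx":-0.022,"dy":0,"dz":0,"turn":0,"grip":-0.18},{"dx":-0.033,"dy":0,"dz":0,"turn":0,"grip":-0.18},{"dx":-0.044,"dy":0,"dz":0,"turn":0,"grip":-0.18},{"dx":-0.055,"dy":0,"dz":0,"turn":0,"grip":-0.18},{"dx":-0.066,"dy":0,"dz":0,"turn":0,"grip":-0.18},{"dx":-0.077,"dy":0,"dz":0,"turn":0,"grip":-0.18},{"dx":-0.088,"dy":0,"dz":0,"turn":0,"grip":-0.18},{"dx":-0.099,"dy":0,"dz":0,"turn":0,"grip":-0.18},{"dx":-0.11,"dy":0,"dz":0,"turn":0,"grip":-0.18}])

```text
time: 6.9
tool_pos: [0.5275, 0.034, 0.0234]
ee_rot: [180.0, -0.0, 76.2]
force: [1.4, 4.8, 3.2]
finger_gap: 0.59
gripper_force: 2.6
```

```bash
sed -i 's/345,330/360,330/' look.py; python3 look.py j6.png
```

```text
t 6.9 at [0.5275 0.034  0.0234] [ 1.7998e+02 -2.0000e-02  7.6230e+01] st [-0.0714  0.0003] force [1.4 4.8 3.2]
q [  3.7   3.7 -15.6  70.7   0.  107.4] d units [ 0.1972 -0.0005 -0.0011] turn 0.0002
top [[297, 245], [306, 250], [294, 288]] [[0.0037, 0.0435], [0.024, 0.0382], [0.0192, -0.0426]]
side [[322, 233], [339, 241], [343, 249], [322, 240]] [[-0.0632, 0.0237], [-0.0638, -0.0089], [-0.0757, -0.0221], [-0.0768, 0.0166]]
```

Emit:
servo_tool(moves=[{"dx":-0.011,"dy":0,"dz":0,"turn":0,"grip":-0.18},{"dx":-0.022,"dy":0,"dz":0,"turn":0,"grip":-0.18},{"dx":-0.033,"dy":0,"dz":0,"turn":0,"grip":-0.18},{"dx":-0.044,"dy":0,"dz":0,"turn":0,"grip":-0.18},{"dx":-0.055,"dy":0,"dz":0,"turn":0,"grip":-0.18},{"dx":-0.066,"dy":0,"dz":0,"turn":0,"grip":-0.18},{"dx":-0.077,"dy":0,"dz":0,"turn":0,"grip":-0.18},{"dx":-0.088,"dy":0,"dz":0,"turn":0,"grip":-0.18},{"dx":-0.099,"dy":0,"dz":0,"turn":0,"grip":-0.18},{"dx":-0.11,"dy":0,"dz":0,"turn":0,"grip":-0.18}])

```text
time: 8.0
tool_pos: [0.5142, -0.0196, 0.0232]
ee_rot: [-180.0, 0.0, 76.2]
force: [0.5, 3.5, -0.8]
finger_gap: 0.594
gripper_force: 1.5
```

```bash
python3 look.py j7.png
```

```text
t 8.0 at [ 0.5142 -0.0196  0.0232] [-1.7999e+02  1.0000e-02  7.6230e+01] st [-0.0162  0.0001] force [ 0.5  3.5 -0.8]
q [ -2.2   1.8 -17.6  70.6  -0.  101.6] d units [ 3.076e-01 -2.000e-04 -1.700e-03] turn 0.0001Traceback (most recent call last):
  File "look.py", line 6, in <module>
    h=bin_hull(b,(165,200,360,330)); p=cv2.approxPolyDP(h,2.5,True)[:,0]
  File "m.py", line 6, in bin_hull
    c=max(cv2.findContours(m,0,1)[0],key=lambda c:cv2.contourArea(cv2.convexHull(c)))
ValueError: max() iterable argument is empty
```

View pics/j7.png

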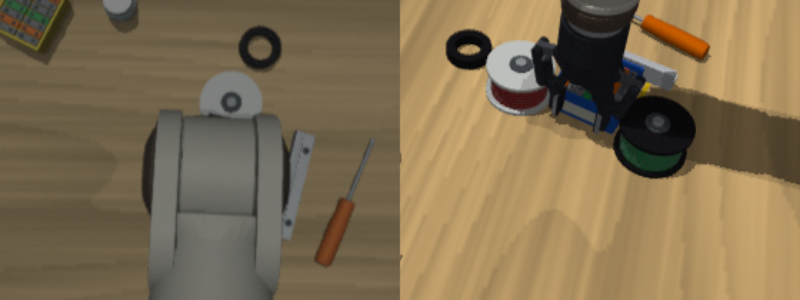

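The bin is between the reels at (590,95) in the right panel, with about 25 mm to go. The fingers are clear of both reels. I'll do the last stretch slowly.

Emit:
servo_tool(moves=[{"dx":-0.01,"dy":0,"dz":0,"turn":0,"grip":-0.18},{"dx":-0.018,"dy":0,"dz":0,"turn":0,"grip":-0.18},{"dx":-0.026,"dy":0,"dz":0,"turn":0,"grip":-0.18},{"dx":-0.032,"dy":0,"dz":0,"turn":0,"grip":-0.18},{"dx":-0.038,"dy":0,"dz":0,"turn":0,"grip":-0.18},{"dx":-0.042,"dy":0,"dz":0,"turn":0,"grip":-0.18},{"dx":-0.044,"dy":0,"dz":0,"turn":0,"grip":-0.18}])

```text
time: 8.8
tool_pos: [0.509, -0.0407, 0.0232]
ee_rot: [-180.0, 0.0, 76.2]
force: [0.2, 2.8, -1.7]
finger_gap: 0.591
gripper_force: 1.2
```

Emit:
servo_tool(moves=[{"dx":-0.002,"dy":0,"dz":0,"turn":0,"grip":-0.18},{"dx":-0.004,"dy":0,"dz":0,"turn":0,"grip":-0.18}])

```text
time: 9.0
tool_pos: [0.5086, -0.0425, 0.0232]
ee_rot: [-180.0, 0.0, 76.2]
force: [-0.0, 2.1, -0.4]
finger_gap: 0.59
gripper_force: 1.1
```

Emit:
servo_tool(moves=[{"dx":-0.002,"dy":0,"dz":0,"turn":0,"grip":-0.18},{"dx":-0.002,"dy":0,"dz":0,"turn":0,"grip":-0.18}])

```text
time: 9.2
tool_pos: [0.5084, -0.0435, 0.0233]
ee_rot: [-180.0, 0.0, 76.2]
force: [0.3, 2.1, -0.7]
finger_gap: 0.587
gripper_force: 0.6
```

Emit:
servo_tool(moves=[{"dx":-0.002,"dy":0,"dz":0,"turn":0,"grip":-0.18},{"dx":-0.002,"dy":0,"dz":0,"turn":0,"grip":-0.18}])

```text
time: 9.4
tool_pos: [0.5083, -0.0443, 0.0233]
ee_rot: [180.0, -0.0, 76.2]
force: [1.4, 2.3, -1.6]
finger_gap: 0.591
gripper_force: 1.5
```

Emit:
servo_tool(moves=[{"dx":-0.002,"dy":0,"dz":0,"turn":0,"grip":-0.18},{"dx":-0.002,"dy":0,"dz":0,"turn":0,"grip":-0.18}])

```text
time: 9.6
tool_pos: [0.5084, -0.0445, 0.0235]
ee_rot: [180.0, -0.1, 76.2]
force: [2.9, 8.6, -0.9]
finger_gap: 0.591
gripper_force: 4.4
```

Contact with the stop. One more small press should square the bin.

Emit:
servo_tool(moves=[{"dx":-0.002,"dy":0,"dz":0,"turn":0,"grip":-0.18},{"dx":-0.003,"dy":0,"dz":0,"turn":0,"grip":-0.18},{"dx":-0.003,"dy":0,"dz":0,"turn":0,"grip":-0.18}])

```text
time: 9.9
tool_pos: [0.5085, -0.0445, 0.0237]
ee_rot: [180.0, -0.3, 76.3]
force: [4.6, 17.2, -0.8]
finger_gap: 0.595
gripper_force: 8.7
```

Emit:
servo_tool(moves=[{"dx":0.01,"dy":0,"dz":0,"turn":0,"grip":-0.18},{"dx":0.03,"dy":0,"dz":0,"turn":0,"grip":-0.18},{"dx":0.06,"dy":0,"dz":0,"turn":0,"grip":-0.18},{"dx":0.1,"dy":0,"dz":0,"turn":0,"grip":-0.18},{"dx":0.15,"dy":0,"dz":0,"turn":0,"grip":-0.18},{"dx":0.2,"dy":0,"dz":-0.08,"turn":0,"grip":-0.18},{"dx":0.26,"dy":0,"dz":-0.16,"turn":0,"grip":-0.18},{"dx":0.33,"dy":0,"dz":-0.24,"turn":0,"grip":-0.18},{"dx":0.42,"dy":0,"dz":-0.3,"turn":0,"grip":-0.18},{"dx":0.5,"dy":0,"dz":-0.3,"turn":0,"grip":-0.18},{"dx":0.56,"dy":0,"dz":-0.3,"turn":0,"grip":-0.18},{"dx":0.56,"dy":0,"dz":-0.3,"turn":0,"grip":-0.18}])

```text
time: 11.1
tool_pos: [0.5744, 0.2295, 0.1727]
ee_rot: [-180.0, -0.0, 76.4]
force: [0.0, -0.1, -0.7]
finger_gap: 0.593
gripper_force: 0.0
```

```bash
sed -i 's/(235,150,430,370)/(315,150,430,270)/; s/(165,200,360,330)/(255,200,370,330)/' look.py; python3 look.py j8.png; python3 - <<'E'
from h import *
t=snap('top');s=snap('side')
f=lambda S,x,y,w,h:cv2.resize(S['img'][y:y+h,x:x+w],(400,400),interpolation=2)
cv2.imwrite('pics/f.png',np.hstack([f(t,260,210,110,110),f(s,310,150,120,120)]))
E
```

```text
t 11.1 at [0.5744 0.2295 0.1727] [-1.7999e+02 -1.0000e-02  7.6440e+01] st [-0.2725 -0.0008] force [ 0.  -0.1 -0.7]
q [ 21.8  13.6  12.1  88.5   0.  125.3] d units [-0.205   0.0007  0.2973] turn 0.0014
top [[304, 248], [344, 258], [333, 299], [295, 288]] [[0.0191, 0.0411], [0.1033, 0.0418], [0.1013, -0.0443], [0.0211, -0.0421]]
side [[352, 173], [395, 189], [390, 207], [373, 233], [332, 216], [333, 201]] [[0.1012, 0.0438], [0.1035, -0.0436], [0.0553, -0.053], [-0.0174, -0.0511], [-0.0191, 0.0267], [0.0148, 0.0416]]
```

View pics/f.png

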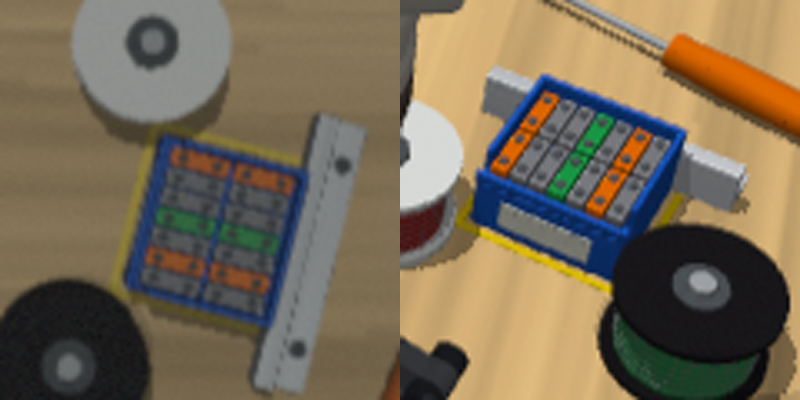

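View pics/j8.png

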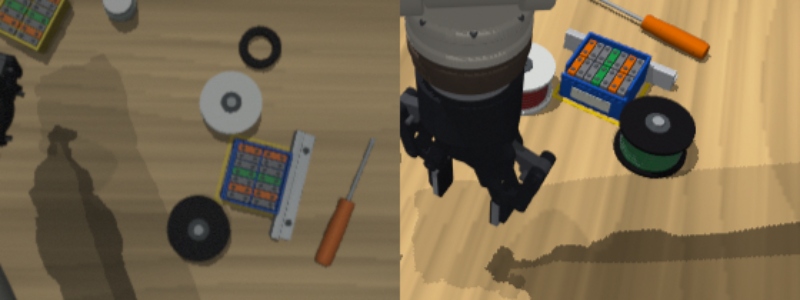

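Both views show the bin flush against the stop, square inside the yellow outline (top view (320,273)) and about 1 mm off the axis. The tape, jar and screwdriver have not moved, and the arm is clear. Handing in.

```bash
python3 -c "
from station import env
print(env.close_job())"
```

```text
the job is handed in; nothing more can be done
None
```

The job is handed in: the blue bin was pushed, label side last, through the gap and rests square against the stop inside the yellow outline, with the tape roll, screwdriver and jar untouched (about 11 s of the 64 s; the hand-in returned no verdict).

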